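# Straighten a slumped row of photo backing plates and set the bookend

## Task

The four photo backing plates have slumped in their rack. Get them all upright, packed flat against the tall backstop and square, with their far edges flush against the low side rail, and have the blue bookend standing on the rack's base with its tall face flat against the front plate, about the middle of the row's width, to hold them. Do not touch the lamp over the rack, do not let a plate topple, and do not disturb the camera, the bone, the bottle or the yellow glove box.

Things in the scene. Friction and masses are not known exactly. Their poses are not given: they have to be found in the camera images.
- rack: Fixed rack (yaw varies to 0.3 rad). Origin: centre of the underside of its grey base plate, 170 (x) x 200 (y) x 6 mm, on the table. Tall backstop across the +y end, low side rail along the +x side, other sides open. In this frame the packed, squared row fills x = -60 to +70, y = +22 to +70, z = 6 to 116 mm.
- backstop (a point): Bottom middle of the backstop's face, on the base (rack x = 0, y = +70, z = 6 mm), axes as the rack. The face looks to the rack's -y, 150 mm wide, 114 mm high, aluminium. Pushing the feet of the leaning row towards it takes up to about 12 N at first, little once it moves.
- rail (a point): Side rail's inner face, mid-length, on the base (rack x = +70, y = +5, z = 6 mm), axes as the rack. The rail is 130 mm long (y), 22 mm high, 8 mm thick, aluminium; its inner face looks to the rack's -x.
- lamp: Flat black lamp fixed over the row; origin and axes as the rack. Head: x = -30 to +30, y = -23 to +112, z = 248 to 264 mm; thin post behind the backstop (y = +92). It leaves no room for an upright gripper at the front of the packed row: come in tilted some 40 degrees, the hand leaning back to the rack's -y.
- bookend_grip (a point): Blue L-shaped bookend, loose, 0.4 to 0.65 kg, on the table at the rack's -y side. Point in its central rib (20 mm thick in x, to be pinched), 50 mm above its underside. From the point: tall flat face at y = +33 mm (upright plate 90 wide, 90 high, 8 thick); foot 90 wide, y = -17 to +33, 8 thick; rib y = -17 to +25, top at z = +25. Yaw to 0.35 rad.
- plate_black_mid (a point): Centre of the black backing plate, loose, 130 wide (x), 12 thick (y), 110 mm high (z), 0.09 kg. Four stand face to face on the base in random order, leaning 0.35 rad at the start: tops on the backstop, feet out to the rack's -y, +x edges 10 to 25 mm short of the rail. A push low at the front plate's foot slides all upright; low pushes on edges slide them.
- plate_white_mid (a point): Centre of the white backing plate, loose, 130 wide (x), 12 thick (y), 110 mm high (z), 0.09 kg. Four stand face to face on the base in random order, leaning 0.35 rad at the start: tops on the backstop, feet out to the rack's -y, +x edges 10 to 25 mm short of the rail. A push low at the front plate's foot slides all upright; low pushes on edges slide them.
- plate_grey_mid (a point): Centre of the grey backing plate, loose, 130 wide (x), 12 thick (y), 110 mm high (z), 0.09 kg. Four stand face to face on the base in random order, leaning 0.35 rad at the start: tops on the backstop, feet out to the rack's -y, +x edges 10 to 25 mm short of the rail. A push low at the front plate's foot slides all upright; low pushes on edges slide them.
- plate_green_mid (a point): Centre of the green backing plate, loose, 130 wide (x), 12 thick (y), 110 mm high (z), 0.09 kg. Four stand face to face on the base in random order, leaning 0.35 rad at the start: tops on the backstop, feet out to the rack's -y, +x edges 10 to 25 mm short of the rail. A push low at the front plate's foot slides all upright; low pushes on edges slide them.
- camera: Bystander, leave alone: black camera lying with its lens to +x, 60 x 135 x 104 mm plus 70 mm lens. Origin at the centre of its underside.
- bone: Bystander, leave alone: bone find, about 110 x 60 x 32 mm, on a paper sheet. Origin at the centre of its underside.
- bottle: Bystander, leave alone: white plastic bottle, 60 mm across, 170 mm high. Origin at the centre of its underside.
- glove_box: Bystander, leave alone: yellow glove box, 120 x 220 x 80 mm. Origin at the centre of its underside.
There are look-alikes about, which are no part of the job. What is meant by the part that bears bookend_grip is not brown, and is the smaller of those in its own colour.

How it is judged:
At the end, for the whole second after the job is handed in: Plates upright and square within 0.06 rad, packed to the backstop with at most 7 mm slack, far edges within 4 mm of the rail; bookend upright on the base, square within 0.08 rad, face within 8 mm of where the packed row ends, within 30 mm of mid-row; all at rest (angle between each of plate_black_mid, plate_white_mid, plate_grey_mid, plate_green_mid, bookend_grip's own z axis and vertical below 0.06 rad and angle between the x axis of each of plate_black_mid, plate_white_mid, plate_grey_mid, plate_green_mid and the x axis of rack, either way round below 0.06 rad and x of plate_black_mid in the frame of rack between 0.0005 and 0.009 m and y of each of plate_black_mid, plate_white_mid, plate_grey_mid, plate_green_mid in the frame of rack above 0.021 m and z of each of plate_black_mid, plate_white_mid, plate_grey_mid, plate_green_mid in the frame of rack below 0.068 m and linear speed of each of plate_black, plate_white, plate_grey, plate_green, bookend below 0.01 m/s and x of plate_white_mid in the frame of rack between 0.0005 and 0.009 m and x of plate_grey_mid in the frame of rack between 0.0005 and 0.009 m and x of plate_green_mid in the frame of rack between 0.0005 and 0.009 m and angle between the y axis of bookend_grip and the y axis of rack, either way round below 0.08 rad and y of bookend_grip in the frame of rack between -0.019 and 0 m and z of bookend_grip in the frame of rack between 0.05 and 0.061 m and x of bookend_grip in the frame of rack between -0.03 and 0.035 m); the robot touches nothing.
It fails at once if the robot touches the lamp (contact force between any of the arm, the fingers and lamp above 2 N).
It fails at once if a plate topples (leans more than 0.8 rad) (angle between any of plate_black_mid, plate_white_mid, plate_grey_mid, plate_green_mid's own z axis and vertical above 0.8 rad).
It fails at once if the camera, bone, bottle or glove box is moved by more than 20 mm (distance of any of camera, bone, bottle, glove_box from where it was at the start of the episode above 0.02 m).
It also fails if it takes over 67 s, if anything falls off the work surface, if the arm or the gripper's body presses on something with over 40 N, if the wrist force passes 120 N, or if a joint passes its speed limit or range.

## Robot

A 6-joint arm with a two-finger parallel gripper is mounted at the origin on the work surface. World frame = base frame: x ahead of the robot, y to its left, z up, the work surface at z = 0. Lengths are in m, angles in rad, forces in N, time in s.
With the tool pointing down it reaches from about 0.325 to 0.9 m from the base axis. Payload 6.1 kg.
Tool frame: the origin (TCP) lies midway between the tips of the shut fingers; the grasp point (between the pads) lies 19 mm behind it; z points along the fingers, y is the line along which they close (so a half turn about z gives the same grasp; the last joint's range is limited). The gripper opens to 87 mm and grips with 3 to 60 N. Pads are 19 mm wide; open, the fingers measure 117 mm over their backs; the gripper's body (75 mm by 190 mm) begins 51 mm behind the grasp point.
Start: joints at [1.179, 0.22, 1.526, -0, 1.395, -0.126], TCP at [0.164, 0.603, 0.223] pointing down, gripper open.
Joint ranges: [-2.98, 2.98], [-0.91, 2.08], [0.09, 2.57], [-1.24, 4.39], [0.2, 2.65], [-2.68, 2.68]. Speed limits (rad/s): [2.57, 2.57, 3.01, 3.14, 3.14, 3.14].

## Interface

Orientations are given as a unit quaternion [x, y, z, w].
In Python, from cell import r, viewer, order gives the robot as it stands. The module is installed in compiled form; this text tells all that it offers.
- The arm moves only by the shell command python3 -m jog 'ROWS' [FORCE]. ROWS is JSON, a list of rows, each a list of 3 entries, a list of its own where there are three numbers: the shift along the tool's x, y, z each as a share of 5 cm, from -1 to 1, then the turn, a rotation vector about the tool's x, y, z each as a share of 10 degrees, from -1 to 1, then the opening, from 0 (shut) to 1 (fully open). A call has 1 to 5 rows; each row shifts and turns the commanded pose from where the row before left it, along the tool's axes as they then stand; what a row does not reach is not made up. A row lasts 1/8 s, in which the tool goes at most 62.5 mm and 10.7 degrees, less where a joint would pass 70% of its speed; a pose out of reach is approached as far as the arm can. A call with a number of a shift or a turn outside -1 to 1 is refused whole. A call with a gripper value outside its range is refused whole. The fingers move at their own pace and stop on an object; FORCE is the grip in N (left out, the last holds). Time passes only in rows, so rows that do not move let the fingers close. It gives the time, the measured TCP pose, the force, the opening and the grip force at its end, in the units of the state.
- r.get_state(): the state, without advancing time (a new reading comes with each control period).
- viewer.capture(name): name is "scene" or "top"; returns a dict with "image" (420x560x3 uint8, blue, green, red), "fx", "fy", "cx", "cy" (pixels), "k1" (the pictures are not rectified: a ray, as slopes to the right and down, at radius r is drawn at 1 + k1 r^2 times it, then the intrinsics apply), "R" (3x3) and "t" (3): a world point X has camera coordinates R X + t. Camera axes: x right, y down, z forward; pixel columns grow to the right and rows downward; lengths in m; the calibration is good to about 2 mm. A picture is of the moment at which its call begins. There is no depth.
- order.sign_off(): hands the job in; it is judged then, once.
The state is a dict: "time": time; "joint_positions": joint angles; "joint_vel": joint speeds; "effort": joint torques, N m; "position": TCP position; "eef_rot": TCP orientation; "force": force on the tool from outside, world axes, zero at the start; "wrist_torque": the same for the moment, N m; "width": finger opening in m; "finger_force": force on a finger pad.
Only numpy, scipy, OpenCV 4.12 (cv2) and the standard library are available. Lean on these libraries where they do the work, as an engineer would, in place of code of your own. Each camera call takes 0.05 s, during which the arm holds its last target. There are 200 camera calls.

## Working session

There is one attempt and no reset: what is moved stays moved. The work goes in short steps, Python scripts to look and compute and a shell command to move; the robot and the scene stay as the last step left them, time stands still between calls to the robot, and variables do not carry over. Pictures are saved under pics/ and viewed, at most 10 in all, crops included, and the job is handed in when it is done.

```bash
mkdir -p pics
python3 - <<'E'
from cell import r,viewer
import cv2,json
for n in("scene","top"):
    c=viewer.capture(n); cv2.imwrite(f"pics/{n}0.png",c["image"])
    print(n,c["fx"],c["fy"],c["cx"],c["cy"],c["k1"],c["R"],c["t"])
print(r.get_state())
E
```

```text
scene 539.6878871021585 539.6878871021585 286.6220676804072 203.35205510428756 -0.10144368153579233 [[-0.73724469  0.67562377 -0.00167068]
 [ 0.55664737  0.60601178 -0.56823712]
 [-0.38290206 -0.41985978 -0.82286316]] [ 0.37772168 -0.3026172   1.7392947 ]
top 392.34151654551334 392.34151654551334 279.9325744878188 204.18582693818553 -0.04764710912136487 [[-0.00336189 -0.99983882 -0.01763598]
 [-0.99837572  0.00435896 -0.05680594]
 [ 0.05687366  0.01741636 -0.99822946]] [0.051116   0.55500523 1.08658856]
{'time': 0.1, 'joint_positions': array([ 1.17892235e+00,  2.21136629e-01,  1.52747860e+00, -1.08077569e-05,
        1.39471335e+00, -1.26114998e-01]), 'joint_vel': array([ 0.00211036, -0.00249416, -0.00150826,  0.00080044,  0.00130133,
       -0.00091121]), 'effort': array([ 7.03866008e-04, -4.95943952e+01, -3.88516474e+01,  7.01051066e-02,
        5.15108462e-02, -1.97543324e-05]), 'position': array([0.16395409, 0.60253796, 0.22156282]), 'eef_rot': array([ 1.32487800e-01,  9.91184256e-01, -8.40378073e-04, -2.17151068e-04]), 'force': array([-0.36971146,  0.25150192, -0.19974732]), 'wrist_torque': array([ 0.00033297, -0.04517665,  0.00797263]), 'finger_force': 0.0, 'width': 0.0870463243364857}
```

View pics/scene0.png

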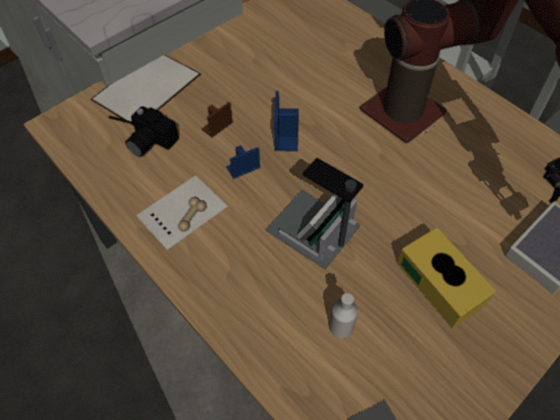

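View pics/top0.png

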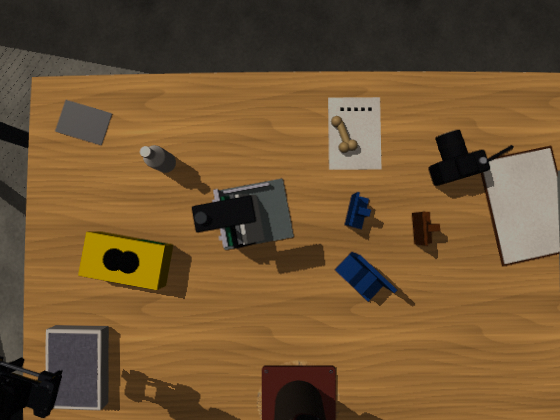

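The top view shows the rack at about (255,213), with the backstop to the left (+y world) and the rail at the top (+x world). Bookend candidates in the top view:
- small blue (357,210)
- large blue (362,277)
- brown (424,228)

The target isn't brown and is the smaller of the blues, so I choose (357,210), which is (243,161) in the scene view. I'll check it in a close crop.

```bash
cat > h.py <<'E'
import numpy as np,cv2
from cell import r,viewer
from scipy.spatial.transform import Rotation as Ro
def cap(n): 
    c=viewer.capture(n); c["R"]=np.array(c["R"]);c["t"]=np.array(c["t"]); return c
def K(c): return np.array([[c["fx"],0,c["cx"]],[0,c["fy"],c["cy"]],[0,0,1.]])
def D(c): return np.array([c["k1"],0,0,0])
def ray(c,p):
    u=cv2.undistortPoints(np.array(p,float).reshape(-1,1,2),K(c),D(c)).reshape(-1,2)
    d=np.c_[u,np.ones(len(u))]@c["R"]; return -c["R"].T@c["t"],d
def plane(c,p,z):
    o,d=ray(c,p); return o+d*((z-o[2])/d[:,2])[:,None]
def proj(c,X):
    return cv2.projectPoints(np.array(X,float).reshape(-1,1,3),cv2.Rodrigues(c["R"])[0],c["t"],K(c),D(c))[0].reshape(-1,2)
def crop(c,x0,y0,x1,y1,s): return cv2.resize(c["image"][y0:y1,x0:x1],None,fx=s,fy=s,interpolation=cv2.INTER_CUBIC)
def bright(i): return cv2.convertScaleAbs(i,alpha=1.8,beta=15)
E
python3 - <<'E'
from h import *
t=cap("top");s=cap("scene")
a=crop(t,185,165,385,265,4); b=crop(s,220,145,365,270,4)[:, :]
b=cv2.resize(crop(s,220,140,380,270,1),None,fx=2.3,fy=2.3,interpolation=cv2.INTER_CUBIC)
cv2.imwrite("pics/top1.png",bright(a)); cv2.imwrite("pics/sc1.png",bright(crop(s,215,140,375,270,4)))
E
```

```text
(no output)
```

View pics/top1.png

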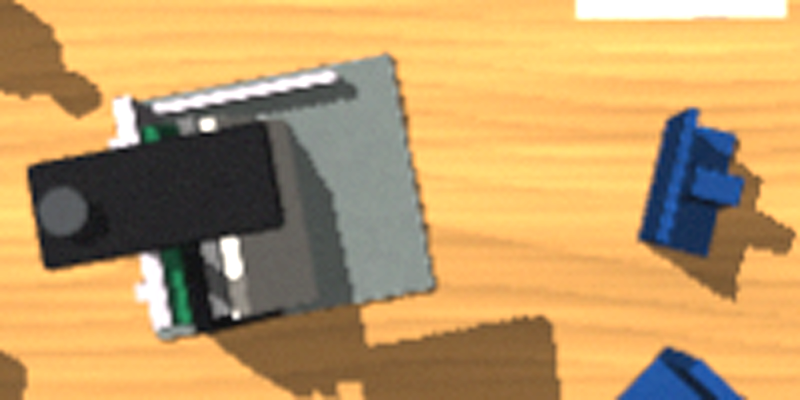

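View pics/sc1.png

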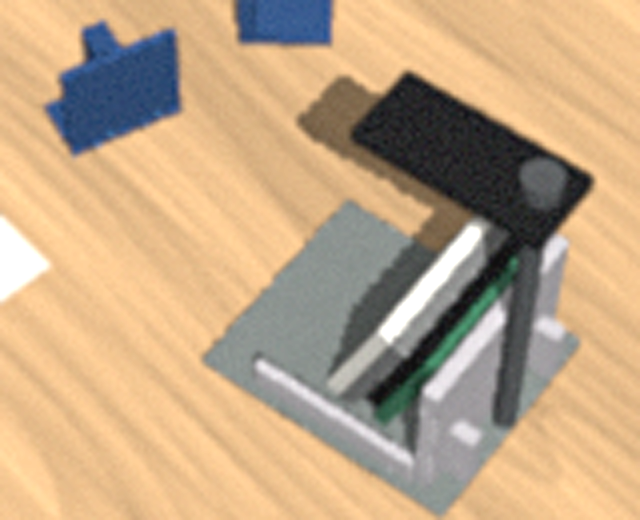

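The crops confirm the small blue bookend, with its face bottom at scene (233.8,178.3)–(260,167). The base corners in the scene view are (266,229.5), (325,268.8), (359.5,225.8) and (302.5,190.8). The plates lean on the backstop, with a grey or white one in front.

```bash
cat > m.py <<'E'
from h import *
t=cap("top");s=cap("scene")
f=lambda p:np.array(p)/4+np.array([215,140]); g=lambda p:np.array(p)/4+np.array([185,165])
rc=plane(s,f([[205,358],[440,515],[578,343],[350,203]]),.006)
loc=np.array([[.085,-.1],[.085,.1],[-.085,.1],[-.085,-.1]])
a=loc-loc.mean(0);b=rc[:,:2]-rc[:,:2].mean(0)
yaw=np.arctan2((a[:,0]*b[:,1]-a[:,1]*b[:,0]).sum(),(a*b).sum());print("rack scene",rc[:,:2].mean(0),yaw);print(np.linalg.norm(np.diff(rc,axis=0),axis=1))
q=plane(t,g([[388,57],[435,288]]),.006)[:,:2];d=q[0]-q[1];y2=np.arctan2(d[1],d[0])
Rm=lambda y:np.array([[np.cos(y),-np.sin(y)],[np.sin(y),np.cos(y)]])
print("rack top",q.mean(0)+Rm(y2)@[0,.1],y2,np.linalg.norm(d))
# bookend
p=plane(s,f([[75,153],[180,108]]),0)[:,:2];d=p[0]-p[1];print("book bottom face",p,np.linalg.norm(d),np.arctan2(d[1],d[0]))
p=plane(s,f([[62,78],[175,32]]),.09)[:,:2];d=p[0]-p[1];print("book top face",p,np.linalg.norm(d),np.arctan2(d[1],d[0]))
m=cv2.inRange(cv2.cvtColor(t["image"],cv2.COLOR_BGR2HSV),(100,120,20),(130,255,255));m[:190]=0;m[232:]=0;m[:,:340]=0;m[:,380:]=0
print(cv2.boundingRect(m)); p=plane(t,g([[640,240],[672,112]]),.09)[:,:2];d=p[1]-p[0];print("book top(top)",p,np.linalg.norm(d),np.arctan2(d[1],d[0]))
E
python3 m.py
```

```text
rack scene [0.53088998 0.12772137] 0.1733627770557968
[0.19715361 0.16610766 0.19524428]
rack top [0.52537852 0.12482189] 0.19600371088423446 0.16724814000419755
book bottom face [[ 0.58044762 -0.15539471]
 [ 0.49615086 -0.13500877]] 0.08672674966437922 -0.2372797007583856
book top face [[ 0.58342525 -0.15453357]
 [ 0.49776402 -0.13282741]] 0.08836856825912458 -0.24817170821349152
(345, 192, 26, 37)
book top(top) [[ 0.4958255  -0.12203266]
 [ 0.57954173 -0.14406772]] 0.0865676147135045 -0.25737369760459866
```

```bash
cat > plan.py <<'E'
import sys
from h import *
C=np.array([.529,.1265]);YAW=.18
RR=Ro.from_euler('z',YAW)
def orient(mode,tilt,yaw=YAW):
    # A: tool y = frame x, hand leaning to -y ; B: tool y = frame y, hand leaning to -x
    t=np.radians(tilt)
    if mode=='A': y=np.array([1,0,0.]);z=np.array([0,np.sin(t),-np.cos(t)])
    else: y=np.array([0,1.,0]);z=np.array([np.sin(t),0,-np.cos(t)])
    return Ro.from_euler('z',yaw)*Ro.from_matrix(np.c_[np.cross(y,z),y,z])
def w(x,y,z): return np.r_[C,0]+RR.apply([x,y,z])
def where():
    s=r.get_state(); p=RR.inv().apply(s["position"]-np.r_[C,0])
    print("rack-frame TCP mm",np.round(p*1000,1),"t",round(s["time"],2),"F",np.round(RR.inv().apply(s["force"]),1),"w",round(s["width"]*1000,1),"ff",round(s["finger_force"],1),"j",np.round(s["joint_positions"],2))
def legs(*wps):
    """wps: (p world,Rotation,n): rows of shares for each leg"""
    s=r.get_state();p=s["position"];R=Ro.from_quat(s["eef_rot"])
    for q,Q,n in wps:
        dv=(R.inv()*Q).as_rotvec();st=Ro.from_rotvec(dv/n);d=(q-p)/n;o=[]
        for i in range(n):
            o.append([list(map(float,np.round(R.inv().apply(d)/.05,2))),list(map(float,np.round(np.degrees(dv/n)/10,2)))]);R=R*st;p=p+d
        print(n,"rows:",*o,sep="\n ")
E
python3 - <<'E'
from plan import *
s=r.get_state();R0=Ro.from_quat(s["eef_rot"]);p=s["position"]
legs((p+[0.03,-.05,.2],R0,4),(w(.005,-.17,.40),orient('A',0),11),(w(.005,-.09,.15),orient('A',40),6),(w(.005,-.075,.020),orient('A',40),3))
where()
E
```

```text
4
 rows:
 [[-0.21, -0.2, -1.0], [0.0, 0.0, 0.0]]
 [[-0.21, -0.2, -1.0], [0.0, 0.0, 0.0]]
 [[-0.21, -0.2, -1.0], [0.0, 0.0, 0.0]]
 [[-0.21, -0.2, -1.0], [0.0, 0.0, 0.0]]
11
 rows:
 [[-0.93, -0.86, 0.04], [-0.0, 0.0, 0.59]]
 [[-1.02, -0.76, 0.04], [-0.0, 0.0, 0.59]]
 [[-1.09, -0.66, 0.04], [-0.0, 0.0, 0.59]]
 [[-1.15, -0.54, 0.04], [-0.0, 0.0, 0.59]]
 [[-1.2, -0.42, 0.04], [-0.0, 0.0, 0.59]]
 [[-1.24, -0.3, 0.04], [-0.0, 0.0, 0.59]]
 [[-1.26, -0.17, 0.04], [-0.0, 0.0, 0.59]]
 [[-1.27, -0.04, 0.04], [-0.0, 0.0, 0.59]]
 [[-1.27, 0.09, 0.04], [-0.0, 0.0, 0.59]]
 [[-1.25, 0.22, 0.04], [-0.0, 0.0, 0.59]]
 [[-1.22, 0.35, 0.04], [-0.0, 0.0, 0.59]]
6
 rows:
 [[0.27, 0.0, 0.83], [0.0, 0.67, -0.0]]
 [[0.17, 0.0, 0.86], [0.0, 0.67, -0.0]]
 [[0.07, 0.0, 0.87], [0.0, 0.67, -0.0]]
 [[-0.03, 0.0, 0.87], [0.0, 0.67, -0.0]]
 [[-0.14, 0.0, 0.86], [0.0, 0.67, -0.0]]
 [[-0.24, 0.0, 0.84], [0.0, 0.67, -0.0]]
3
 rows:
 [[-0.48, 0.0, 0.73], [0.0, -0.0, -0.0]]
 [[-0.48, 0.0, 0.73], [0.0, -0.0, -0.0]]
 [[-0.48, 0.0, 0.73], [0.0, -0.0, -0.0]]
rack-frame TCP mm [-273.7  534.   222.2] t 0.3 F [-0.   0.3  0.3] w 86.7 ff 0.0 j [ 1.18  0.22  1.53 -0.    1.39 -0.13]
```

```bash
python3 -m jog '[[[-0.2,-0.2,-1],[0,0,0],0],[[-0.2,-0.2,-1],[0,0,0],0],[[-0.2,-0.2,-1],[0,0,0],0],[[-0.2,-0.2,-1],[0,0,0],0]]' 20
python3 -m jog '[[[-0.68,-0.63,0],[0,0,0.43],0],[[-0.73,-0.58,0],[0,0,0.43],0],[[-0.77,-0.53,0],[0,0,0.43],0],[[-0.8,-0.48,0],[0,0,0.43],0],[[-0.84,-0.4,0],[0,0,0.43],0]]'
python3 -m jog '[[[-0.87,-0.34,0],[0,0,0.43],0],[[-0.89,-0.28,0],[0,0,0.43],0],[[-0.91,-0.2,0],[0,0,0.43],0],[[-0.92,-0.13,0],[0,0,0.43],0],[[-0.93,-0.05,0],[0,0,0.43],0]]'
python3 -m jog '[[[-0.93,0.03,0],[0,0,0.43],0],[[-0.92,0.1,0],[0,0,0.43],0],[[-0.92,0.16,0],[0,0,0.43],0],[[-0.9,0.22,0],[0,0,0.43],0],[[-0.89,0.28,0],[0,0,0.43],0]]'
python3 - <<'E'
from plan import *
where()
legs((w(.005,-.13,.25),orient('A',40),7),(w(.005,-.06,.022),orient('A',40),6))
E
```

```text
time: 0.8
position: [0.1924, 0.5533, 0.4242]
eef_rot: [0.132, 0.991, 0.0, 0.0]
force: [-0.1, -0.5, 0.3]
width: 0.055
finger_force: 0.0
time: 1.42
position: [0.3152, 0.3545, 0.4226]
eef_rot: [0.316, 0.949, 0.0, 0.0]
force: [1.6, 1.1, 0.7]
width: 0.0055
finger_force: 0.0
time: 2.05
position: [0.4394, 0.1574, 0.4227]
eef_rot: [0.488, 0.873, 0.0, 0.0]
force: [0.2, 0.4, 0.1]
width: 0.0007
finger_force: 0.0
time: 2.68
position: [0.5661, -0.0376, 0.4226]
eef_rot: [0.642, 0.767, 0.0, 0.0]
force: [0.1, 0.7, 0.6]
width: 0.0005
finger_force: 0.0
rack-frame TCP mm [   7.1 -168.1  422.6] t 2.67 F [0.2 0.7 0.6] w 0.5 ff 0.0 j [-0.21  0.03  1.37  0.    1.74 -0.38]
7
 rows:
 [[0.11, -0.01, 0.49], [0.0, 0.57, -0.0]]
 [[0.06, -0.01, 0.5], [0.0, 0.57, -0.0]]
 [[0.01, -0.01, 0.5], [0.0, 0.57, -0.0]]
 [[-0.04, -0.01, 0.5], [0.0, 0.57, -0.0]]
 [[-0.09, -0.01, 0.5], [0.0, 0.57, -0.0]]
 [[-0.14, -0.01, 0.49], [0.0, 0.57, -0.0]]
 [[-0.19, -0.01, 0.47], [0.0, 0.57, -0.0]]
6
 rows:
 [[-0.31, -0.0, 0.73], [-0.0, 0.0, 0.0]]
 [[-0.31, -0.0, 0.73], [-0.0, 0.0, 0.0]]
 [[-0.31, -0.0, 0.73], [-0.0, 0.0, 0.0]]
 [[-0.31, -0.0, 0.73], [-0.0, 0.0, 0.0]]
 [[-0.31, -0.0, 0.73], [-0.0, 0.0, 0.0]]
 [[-0.31, -0.0, 0.73], [-0.0, 0.0, 0.0]]
```

```bash
python3 -m jog '[[[0.11,0,0.49],[0,0.57,0],0],[[0.06,0,0.5],[0,0.57,0],0],[[0,0,0.5],[0,0.57,0],0],[[-0.04,0,0.5],[0,0.57,0],0],[[-0.09,0,0.5],[0,0.57,0],0]]'
python3 -m jog '[[[-0.14,-0.01,0.49],[0,0.57,0],0],[[-0.19,-0.01,0.47],[0,0.57,0],0]]'
python3 -m jog '[[[-0.31,0,0.73],[0,0,0],0],[[-0.31,0,0.73],[0,0,0],0],[[-0.31,0,0.73],[0,0,0],0],[[-0.31,0,0.73],[0,0,0],0],[[-0.31,0,0.6],[0,0,0],0]]'
python3 - <<'E'
from plan import *
where()
legs((w(.005,-.060,.022),orient('A',40),1),(w(.005,.015,.022),orient('A',40),7))
E
```

```text
time: 3.3
position: [0.5607, -0.0098, 0.2992]
eef_rot: [0.621, 0.744, 0.159, -0.19]
force: [0.3, 0.1, 0.2]
width: 0.0001
finger_force: 0.0
time: 3.55
position: [0.5578, 0.0007, 0.2495]
eef_rot: [0.602, 0.721, 0.22, -0.263]
force: [0.4, -0.8, -0.9]
width: 0.0008
finger_force: 0.0
time: 4.18
position: [0.5477, 0.0539, 0.0638]
eef_rot: [0.602, 0.722, 0.218, -0.262]
force: [-0.2, 0.8, -0.2]
width: 0.0007
finger_force: 0.0
rack-frame TCP mm [  5.4 -74.8  63.8] t 4.17 F [-0.1  0.8 -0.2] w 0.7 ff 0.0 j [-0.4   0.46  1.71  0.57  1.43 -0.8 ]
1
 rows:
 [[-0.31, -0.01, 0.83], [-0.0, 0.01, -0.0]]
7
 rows:
 [[0.16, 0.0, 0.14], [-0.0, 0.0, 0.0]]
 [[0.16, 0.0, 0.14], [-0.0, 0.0, 0.0]]
 [[0.16, 0.0, 0.14], [-0.0, 0.0, 0.0]]
 [[0.16, 0.0, 0.14], [-0.0, 0.0, 0.0]]
 [[0.16, 0.0, 0.14], [-0.0, 0.0, 0.0]]
 [[0.16, 0.0, 0.14], [-0.0, 0.0, 0.0]]
 [[0.16, 0.0, 0.14], [-0.0, 0.0, 0.0]]
```

```bash
python3 -m jog '[[[-0.16,0,0.42],[0,0,0],0],[[-0.15,0,0.41],[0,0,0],0],[[0.23,0,0.19],[0,0,0],0],[[0.15,0,0.13],[0,0,0],0],[[0.08,0,0.065],[0,0,0],0]]'
python3 -m jog '[[[0.08,0,0.065],[0,0,0],0],[[0.08,0,0.065],[0,0,0],0],[[0.08,0,0.065],[0,0,0],0],[[0.08,0,0.065],[0,0,0],0],[[0.08,0,0.065],[0,0,0],0]]'
python3 -c "
from plan import *
where()"
```

```text
time: 4.8
position: [0.5408, 0.098, 0.0246]
eef_rot: [0.602, 0.722, 0.219, -0.261]
force: [-0.2, -0.0, -0.3]
width: 0.0004
finger_force: 0.0
time: 5.42
position: [0.5356, 0.1227, 0.0237]
eef_rot: [0.603, 0.721, 0.219, -0.262]
force: [0.7, -2.4, -1.6]
width: 0.0004
finger_force: 1.1
rack-frame TCP mm [ 5.8 -4.9 23.7] t 5.42 F [ 0.3 -2.5 -1.6] w 0.4 ff 1.1 j [-0.3   0.48  1.79  0.63  1.3  -0.78]
```

```bash
python3 -m jog '[[[0.06,0,0.05],[0,0,0],0],[[0.06,0,0.05],[0,0,0],0],[[0.06,0,0.05],[0,0,0],0]]'
python3 -m jog '[[[0.03,0,0.026],[0,0,0],0],[[0.03,0,0.026],[0,0,0],0]]'
python3 -c "
from plan import *
where()"
python3 -m jog '[[[0.03,0,0.026],[0,0,0],0],[[0.03,0,0.026],[0,0,0],0]]'
python3 - <<'E'
from plan import *
where()
t=cap("top");s=cap("scene")
cv2.imwrite("pics/s2.png",np.hstack([bright(crop(t,195,165,305,265,4)),bright(cv2.resize(s["image"][170:290,255:375],(400,400),interpolation=cv2.INTER_CUBIC))])[:, :840][:, :800])
E
```

```text
time: 5.8
position: [0.5334, 0.1346, 0.0238]
eef_rot: [0.603, 0.721, 0.219, -0.262]
force: [-0.2, -1.6, -0.4]
width: 0.0005
finger_force: 0.9
time: 6.05
position: [0.5328, 0.1383, 0.0238]
eef_rot: [0.602, 0.722, 0.219, -0.262]
force: [0.2, -1.7, -1.8]
width: 0.0003
finger_force: 0.9
rack-frame TCP mm [ 5.8 10.9 23.8] t 6.05 F [-0.1 -1.7 -1.8] w 0.3 ff 0.9 j [-0.27  0.47  1.8   0.64  1.29 -0.77]
time: 6.3
position: [0.5322, 0.1414, 0.0235]
eef_rot: [0.603, 0.722, 0.218, -0.261]
force: [-0.4, -10.9, 2.0]
width: 0.0004
finger_force: 5.1
rack-frame TCP mm [ 5.8 14.1 23.5] t 6.3 F [ -2.3 -10.7   2. ] w 0.4 ff 5.1 j [-0.27  0.47  1.8   0.65  1.28 -0.77]
```

View pics/s2.png

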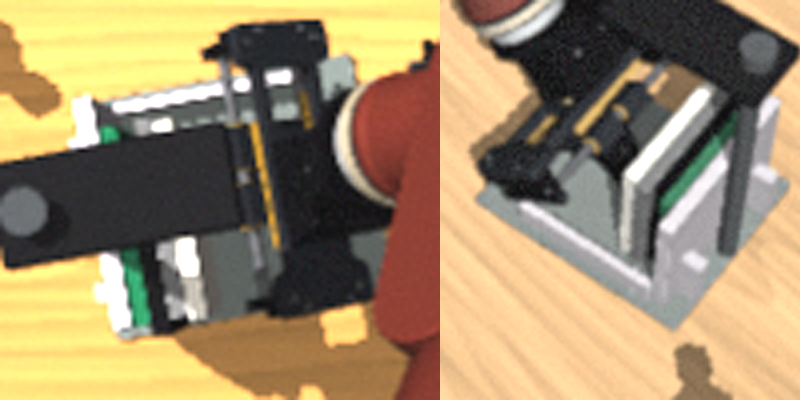

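The row is upright: in the scene crop the plates stand parallel against the backstop, and the force rose at TCP y=14, as expected. Next I'll go round to the -x edges.

```bash
python3 -m jog '[[[-0.1,0,-0.5],[0,0,0],0],[[0,0,-0.8],[0,0,0],0],[[0,0,-0.9],[0,0,0],0],[[0,0,-0.9],[0,0,0],0],[[0,0,-0.8],[0,0,0],0.14]]'
python3 - <<'E'
from plan import *
where()
legs((w(-.10,-.05,.30),orient('B',30),15),(w(-.115,.044,.18),orient('B',30),4),(w(-.115,.044,.025),orient('B',30),5))
E
```

```text
time: 7.02
position: [0.5552, 0.0148, 0.1718]
eef_rot: [0.602, 0.721, 0.219, -0.262]
force: [0.3, -0.8, 0.5]
width: 0.0047
finger_force: 0.0
rack-frame TCP mm [   5.8 -114.6  171.8] t 7.03 F [ 0.2 -0.8  0.5] w 4.7 ff 0.0 j [-0.45  0.35  1.63  0.55  1.62 -0.73]
15
 rows:
 [[0.18, -0.14, -0.08], [0.05, -0.36, -0.63]]
 [[0.19, -0.12, -0.09], [0.05, -0.36, -0.63]]
 [[0.19, -0.1, -0.1], [0.05, -0.36, -0.63]]
 [[0.2, -0.08, -0.11], [0.05, -0.36, -0.63]]
 [[0.2, -0.06, -0.12], [0.05, -0.36, -0.63]]
 [[0.19, -0.04, -0.13], [0.05, -0.36, -0.63]]
 [[0.19, -0.02, -0.14], [0.05, -0.36, -0.63]]
 [[0.18, -0.0, -0.15], [0.05, -0.36, -0.63]]
 [[0.17, 0.02, -0.17], [0.05, -0.36, -0.63]]
 [[0.16, 0.03, -0.18], [0.05, -0.36, -0.63]]
 [[0.14, 0.05, -0.19], [0.05, -0.36, -0.63]]
 [[0.12, 0.06, -0.2], [0.05, -0.36, -0.63]]
 [[0.1, 0.07, -0.2], [0.05, -0.36, -0.63]]
 [[0.08, 0.08, -0.21], [0.05, -0.36, -0.63]]
 [[0.06, 0.08, -0.21], [0.05, -0.36, -0.63]]
4
 rows:
 [[0.36, 0.47, 0.48], [0.0, 0.0, -0.0]]
 [[0.36, 0.47, 0.48], [0.0, 0.0, -0.0]]
 [[0.36, 0.47, 0.48], [0.0, 0.0, -0.0]]
 [[0.36, 0.47, 0.48], [0.0, 0.0, -0.0]]
5
 rows:
 [[0.31, -0.0, 0.54], [0.0, -0.0, 0.0]]
 [[0.31, -0.0, 0.54], [0.0, -0.0, 0.0]]
 [[0.31, -0.0, 0.54], [0.0, -0.0, 0.0]]
 [[0.31, -0.0, 0.54], [0.0, -0.0, 0.0]]
 [[0.31, -0.0, 0.54], [0.0, -0.0, 0.0]]
```

Run:
```python
from plan import *
legs((w(-.08,-.19,.28),orient('B',30),12),(w(-.12,.044,.20),orient('B',30),6),(w(-.115,.044,.025),orient('B',30),5))
```

```text
12
 rows:
 [[0.02, -0.14, -0.22], [0.07, -0.45, -0.79]]
 [[0.02, -0.14, -0.22], [0.07, -0.45, -0.79]]
 [[0.02, -0.14, -0.22], [0.07, -0.45, -0.79]]
 [[0.03, -0.14, -0.22], [0.07, -0.45, -0.79]]
 [[0.03, -0.14, -0.22], [0.07, -0.45, -0.79]]
 [[0.03, -0.14, -0.22], [0.07, -0.45, -0.79]]
 [[0.03, -0.14, -0.22], [0.07, -0.45, -0.79]]
 [[0.03, -0.14, -0.22], [0.07, -0.45, -0.79]]
 [[0.03, -0.13, -0.22], [0.07, -0.45, -0.79]]
 [[0.03, -0.13, -0.22], [0.07, -0.45, -0.79]]
 [[0.03, -0.13, -0.23], [0.07, -0.45, -0.79]]
 [[0.03, -0.13, -0.23], [0.07, -0.45, -0.79]]
6
 rows:
 [[0.25, 0.78, 0.16], [-0.0, -0.0, -0.0]]
 [[0.25, 0.78, 0.16], [-0.0, -0.0, -0.0]]
 [[0.25, 0.78, 0.16], [-0.0, -0.0, -0.0]]
 [[0.25, 0.78, 0.16], [-0.0, -0.0, -0.0]]
 [[0.25, 0.78, 0.16], [-0.0, -0.0, -0.0]]
 [[0.25, 0.78, 0.16], [-0.0, -0.0, -0.0]]
5
 rows:
 [[0.33, -0.0, 0.62], [-0.0, -0.0, -0.0]]
 [[0.33, -0.0, 0.62], [-0.0, -0.0, -0.0]]
 [[0.33, -0.0, 0.62], [-0.0, -0.0, -0.0]]
 [[0.33, -0.0, 0.62], [-0.0, -0.0, -0.0]]
 [[0.33, -0.0, 0.62], [-0.0, -0.0, -0.0]]
```

```bash
R='[0.03,-0.14,-0.22]'; python3 -m jog '[[[0.02,-0.14,-0.22],[0.07,-0.45,-0.79],0.14],[[0.02,-0.14,-0.22],[0.07,-0.45,-0.79],0.14],[[0.02,-0.14,-0.22],[0.07,-0.45,-0.79],0.14],[[0.03,-0.14,-0.22],[0.07,-0.45,-0.79],0.14],[[0.03,-0.14,-0.22],[0.07,-0.45,-0.79],0.14]]'
python3 -m jog '[[[0.03,-0.14,-0.22],[0.07,-0.45,-0.79],0.14],[[0.03,-0.14,-0.22],[0.07,-0.45,-0.79],0.14],[[0.03,-0.14,-0.22],[0.07,-0.45,-0.79],0.14],[[0.03,-0.13,-0.22],[0.07,-0.45,-0.79],0.14],[[0.03,-0.13,-0.22],[0.07,-0.45,-0.79],0.14]]'
python3 -m jog '[[[0.03,-0.13,-0.22],[0.07,-0.45,-0.79],0.14],[[0.03,-0.13,-0.22],[0.07,-0.45,-0.79],0.14]]'
python3 - <<'E'
from plan import *
where();s=r.get_state();print((Ro.from_quat(s["eef_rot"]).inv()*orient('B',30)).as_rotvec())
legs((w(-.12,.044,.20),orient('B',30),6),(w(-.115,.044,.025),orient('B',30),5))
E
```

```text
time: 7.65
position: [0.5258, -0.0216, 0.2161]
eef_rot: [0.345, 0.925, 0.153, -0.047]
force: [0.8, 0.4, -0.3]
width: 0.0123
finger_force: 0.0
time: 8.28
position: [0.4969, -0.059, 0.2605]
eef_rot: [0.035, 0.982, 0.063, 0.175]
force: [0.2, 0.2, 0.1]
width: 0.012
finger_force: 0.0
time: 8.52
position: [0.4859, -0.0739, 0.2782]
eef_rot: [-0.093, 0.961, 0.023, 0.258]
force: [0.0, -0.3, -0.0]
width: 0.0122
finger_force: 0.0
rack-frame TCP mm [ -78.3 -189.5  278.2] t 8.53 F [-0.  -0.3 -0. ] w 12.2 ff 0.0 j [-0.56 -0.56  2.19  0.38  1.14 -2.42]
[ 0.0036002  -0.0001448   0.01230096]
6
 rows:
 [[0.24, 0.78, 0.16], [0.0, -0.0, 0.01]]
 [[0.24, 0.78, 0.16], [0.0, -0.0, 0.01]]
 [[0.24, 0.78, 0.16], [0.0, -0.0, 0.01]]
 [[0.25, 0.78, 0.16], [0.0, -0.0, 0.01]]
 [[0.25, 0.78, 0.16], [0.0, -0.0, 0.01]]
 [[0.25, 0.78, 0.16], [0.0, -0.0, 0.01]]
5
 rows:
 [[0.33, 0.0, 0.62], [0.0, -0.0, 0.0]]
 [[0.33, 0.0, 0.62], [0.0, -0.0, 0.0]]
 [[0.33, 0.0, 0.62], [0.0, -0.0, 0.0]]
 [[0.33, 0.0, 0.62], [0.0, -0.0, 0.0]]
 [[0.33, 0.0, 0.62], [0.0, -0.0, 0.0]]
```

```bash
python3 -m jog '[[[0.24,0.78,0.16],[0,0,0],0.14],[[0.24,0.78,0.16],[0,0,0.02],0.14],[[0.24,0.78,0.16],[0,0,0.02],0.14],[[0.25,0.78,0.16],[0,0,0.02],0.14],[[0.25,0.78,0.16],[0,0,0],0.14]]'
python3 -m jog '[[[0.25,0.78,0.16],[0,0,0],0.14],[[0.33,0,0.62],[0,0,0],0.14],[[0.33,0,0.62],[0,0,0],0.14],[[0.33,0,0.62],[0,0,0],0.14],[[0.33,0,0.62],[0,0,0],0.14]]'
python3 - <<'E'
from plan import *
where()
legs((w(-.115,.044,.025),orient('B',30),2),(w(-.068,.044,.025),orient('B',30),1))
E
```

```text
time: 9.15
position: [0.4171, 0.1124, 0.2126]
eef_rot: [-0.085, 0.963, 0.026, 0.256]
force: [-0.5, 0.3, -0.8]
width: 0.0124
finger_force: 0.0
time: 9.78
position: [0.4095, 0.1507, 0.0589]
eef_rot: [-0.085, 0.963, 0.025, 0.255]
force: [-5.4, -3.9, -8.4]
width: 0.0121
finger_force: 0.0
rack-frame TCP mm [-113.3   45.3   58.9] t 9.78 F [-6.  -2.9 -8.4] w 12.1 ff 0.0 j [ 0.16 -0.48  2.57  0.03  0.53 -1.6 ]
2
 rows:
 [[0.18, -0.01, 0.29], [0.01, -0.01, -0.01]]
 [[0.18, -0.01, 0.29], [0.01, -0.01, -0.01]]
1
 rows:
 [[-0.81, 0.0, 0.47], [0.0, 0.0, 0.0]]
```

```bash
python3 -m jog '[[[0,0,-0.3],[0,0,0],0.14],[[0,0,-0.3],[0,0,0],0.14]]'
python3 - <<'E'
from plan import *
where()
legs((w(-.100,.044,.075),orient('B',21),2),(w(-.100,.044,.027),orient('B',21),3),(w(-.068,.044,.027),orient('B',21),1))
E
```

```text
time: 10.02
position: [0.3994, 0.1505, 0.0861]
eef_rot: [-0.085, 0.964, 0.024, 0.251]
force: [0.2, -0.6, -0.7]
width: 0.0121
finger_force: 0.0
rack-frame TCP mm [-123.2   46.8   86.1] t 10.03 F [ 0.1 -0.6 -0.7] w 12.1 ff 0.0 j [ 0.17 -0.59  2.57  0.01  0.65 -1.58]
2
 rows:
 [[-0.15, -0.03, 0.21], [0.01, 0.41, -0.01]]
 [[-0.16, -0.03, 0.2], [0.01, 0.41, -0.01]]
3
 rows:
 [[0.11, -0.0, 0.3], [0.0, -0.0, -0.0]]
 [[0.11, -0.0, 0.3], [0.0, -0.0, -0.0]]
 [[0.11, -0.0, 0.3], [0.0, -0.0, -0.0]]
1
 rows:
 [[-0.6, 0.0, 0.23], [0.0, -0.0, -0.0]]
```

```bash
python3 -m jog '[[[-0.15,-0.03,0.2],[0,0.41,0],0.14],[[-0.16,-0.03,0.2],[0,0.41,0],0.14]]'
python3 - <<'E'
from plan import *
where()
legs((w(-.100,.044,.027),orient('B',21),3),(w(-.068,.044,.027),orient('B',21),1))
t=cap("top");s=cap("scene")
cv2.imwrite("pics/s3.png",np.hstack([bright(crop(t,195,165,305,265,4)),bright(cv2.resize(s["image"][170:290,255:375],(360,360),interpolation=cv2.INTER_CUBIC)[:400]) if 0 else bright(cv2.resize(s["image"][170:290,260:368],(360,400),interpolation=cv2.INTER_CUBIC))]))
E
```

```text
time: 10.28
position: [0.4243, 0.152, 0.0776]
eef_rot: [-0.087, 0.979, 0.018, 0.183]
force: [0.2, -0.4, -0.3]
width: 0.0121
finger_force: 0.0
rack-frame TCP mm [-98.4  43.8  77.6] t 10.28 F [ 0.1 -0.4 -0.3] w 12.1 ff 0.0 j [ 0.16 -0.35  2.4   0.01  0.72 -1.59]
3
 rows:
 [[0.13, -0.0, 0.31], [0.0, 0.01, -0.01]]
 [[0.13, 0.0, 0.31], [0.0, 0.01, -0.01]]
 [[0.13, 0.0, 0.31], [0.0, 0.01, -0.01]]
1
 rows:
 [[-0.6, -0.0, 0.23], [0.0, 0.0, -0.0]]
```

View pics/s3.png

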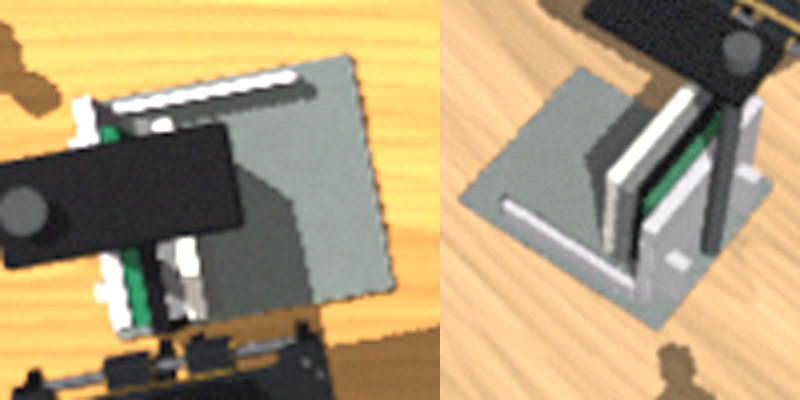

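The plates are upright, in the order green, black, grey, white from back to front. The gripper is beside their -x edges, and joint 3 is at 2.40, so it has margin again. Now to lower and push.

```bash
python3 -m jog '[[[0.13,0,0.31],[0,0,0],0.14],[[0.13,0,0.31],[0,0,0],0.14],[[0.13,0,0.31],[0,0,0],0.14]]'
python3 -c "
from plan import *
where()"
python3 -m jog '[[[-0.09,0,0.035],[0,0,0],0.14],[[-0.09,0,0.035],[0,0,0],0.14],[[-0.09,0,0.035],[0,0,0],0.14],[[-0.07,0,0.03],[0,0,0],0.14],[[-0.07,0,0.03],[0,0,0],0.14]]'
python3 -c "
from plan import *
where()"
```

```text
time: 10.75
position: [0.4214, 0.1515, 0.0256]
eef_rot: [-0.087, 0.979, 0.018, 0.183]
force: [-0.1, 0.7, -0.5]
width: 0.0123
finger_force: 0.0
rack-frame TCP mm [-101.4   43.8   25.6] t 10.75 F [ 0.   0.7 -0.5] w 12.3 ff 0.0 j [ 0.16 -0.23  2.44  0.02  0.57 -1.6 ]
time: 11.38
position: [0.4388, 0.1546, 0.0234]
eef_rot: [-0.088, 0.98, 0.017, 0.177]
force: [-47.6, -11.6, 28.8]
width: 0.012
finger_force: 24.2
rack-frame TCP mm [-83.7  43.8  23.4] t 11.38 F [-48.9  -2.9  28.8] w 12.0 ff 24.2 j [ 0.16 -0.16  2.38  0.01  0.56 -1.6 ]
```

```bash
python3 -m jog '[[[0.15,0,-0.06],[0,0,0],0.14]]'
python3 - <<'E'
from plan import *
where()
t=cap("top");s=cap("scene")
cv2.imwrite("pics/s4.png",np.hstack([bright(crop(t,200,170,290,280,4))[:440,:360],bright(cv2.resize(s["image"][165:275,265:375],(440,440),interpolation=cv2.INTER_CUBIC))]))
E
```

```text
time: 11.5
position: [0.4359, 0.1538, 0.0258]
eef_rot: [-0.087, 0.979, 0.018, 0.183]
force: [1.2, 0.1, 0.3]
width: 0.0125
finger_force: 0.0
rack-frame TCP mm [-86.7  43.6  25.8] t 11.5 F [ 1.2 -0.2  0.3] w 12.5 ff 0.0 j [ 0.16 -0.18  2.4   0.01  0.56 -1.6 ]
```

View pics/s4.png

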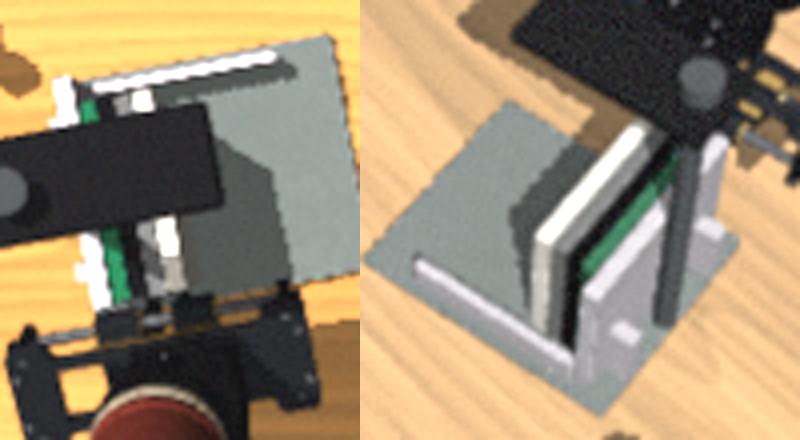

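Run:
```python
from plan import *
t=cap("top");s=cap("scene")
R=lambda P:np.round(RR.inv().apply(P-np.r_[C,0])*1000,0)
f=lambda p:(np.array(p)-[360,0])/4+[265,165]
g=lambda p:np.array(p)/4+[200,170]
print("scene +x top corners white front, green back",R(plane(s,f([[537,238],[583,275]]),.116)))
print("scene backstop top +x front corner",R(plane(s,f([[585,292]]),.120)), "expect 75,70")
print("top +x ends white,green",R(plane(t,g([[143,90],[88,100]]),.116)))
print("top -x ends white,green",R(plane(t,g([[177,292],[123,302]]),.116)))
print("top backstop ends",R(plane(t,g([[66,78],[102,308]]),.120)))
print("rail outer ends scene (z28)",R(plane(s,f([[415,262],[572,362]]),.028)))
for n in range(235,250,3): pass
```

```text
scene +x top corners white front, green back [[ 59.  24. 116.]
 [ 63.  63. 116.]]
scene backstop top +x front corner [[ 75.  72. 120.]] expect 75,70
top +x ends white,green [[ 56.  24. 116.]
 [ 57.  60. 116.]]
top -x ends white,green [[-75.  26. 116.]
 [-75.  61. 116.]]
top backstop ends [[ 73.  71. 120.]
 [-76.  74. 120.]]
rail outer ends scene (z28) [[ 76. -60.  28.]
 [ 75.  68.  28.]]
```

Measured: the plates' -x edges line up at x=-75, 12 mm short of the rail. The stall was the gripper body hitting the end of the backstop. I'll push from higher up, so the body clears the backstop top at z=120.

```bash
python3 -m jog '[[[0.16,0,-0.06],[0,0,0],0.14]]'
python3 - <<'E'
from plan import *
where()
legs((w(-.095,.045,.051),orient('B',21),2),(w(-.085,.045,.051),orient('B',21),1))
E
```

```text
time: 11.82
position: [0.4291, 0.1523, 0.0268]
eef_rot: [-0.087, 0.979, 0.018, 0.184]
force: [-0.9, -0.4, -0.1]
width: 0.0122
finger_force: 0.0
rack-frame TCP mm [-93.7  43.3  26.8] t 11.82 F [-0.9 -0.3 -0.1] w 12.2 ff 0.0 j [ 0.16 -0.21  2.42  0.02  0.56 -1.6 ]
2
 rows:
 [[-0.08, 0.02, -0.23], [0.0, 0.02, -0.01]]
 [[-0.08, 0.02, -0.23], [0.0, 0.02, -0.01]]
1
 rows:
 [[-0.19, -0.0, 0.07], [0.0, 0.0, 0.0]]
```

```bash
python3 -m jog '[[[-0.08,0.02,-0.23],[0,0,0],0.14],[[-0.08,0.02,-0.23],[0,0,0],0.14],[[-0.15,0,0.06],[0,0,0],0.14]]'
python3 -m jog '[[[-0.05,0,0.02],[0,0,0],0.14],[[-0.05,0,0.02],[0,0,0],0.14]]'
python3 -c "
from plan import *
where()"
python3 -m jog '[[[-0.05,0,0.02],[0,0,0],0.14],[[-0.05,0,0.02],[0,0,0],0.14]]'
python3 -c "
from plan import *
where()"
```

```text
time: 12.2
position: [0.4365, 0.1559, 0.0525]
eef_rot: [-0.087, 0.979, 0.018, 0.186]
force: [0.5, 0.2, 0.4]
width: 0.0122
finger_force: 0.0
time: 12.45
position: [0.4397, 0.1563, 0.0496]
eef_rot: [-0.087, 0.979, 0.018, 0.183]
force: [-2.9, -0.8, 0.8]
width: 0.0122
finger_force: 1.4
rack-frame TCP mm [-82.6  45.3  49.6] t 12.45 F [-3.  -0.3  0.8] w 12.2 ff 1.4 j [ 0.17 -0.23  2.38  0.01  0.63 -1.59]
time: 12.7
position: [0.445, 0.1573, 0.0496]
eef_rot: [-0.087, 0.979, 0.018, 0.183]
force: [-2.6, -0.9, 0.3]
width: 0.0122
finger_force: 0.9
rack-frame TCP mm [-77.1  45.3  49.6] t 12.7 F [-2.7 -0.4  0.3] w 12.2 ff 0.9 j [ 0.17 -0.22  2.37  0.01  0.62 -1.59]
```

```bash
python3 -m jog '[[[-0.05,0,0.02],[0,0,0],0.14],[[-0.05,0,0.02],[0,0,0],0.14]]'
python3 -m jog '[[[-0.03,0,0.012],[0,0,0],0.14],[[-0.02,0,0.008],[0,0,0],0.14]]'
python3 -c "
from plan import *
where()"
python3 -m jog '[[[-0.02,0,0.008],[0,0,0],0.14],[[0,0,0],[0,0,0],0.14]]'
python3 -c "
from plan import *
where()"
```

```text
time: 12.95
position: [0.4506, 0.1582, 0.0498]
eef_rot: [-0.087, 0.979, 0.018, 0.183]
force: [-2.1, 0.4, 0.3]
width: 0.0125
finger_force: 0.7
time: 13.2
position: [0.4519, 0.1586, 0.0493]
eef_rot: [-0.087, 0.979, 0.017, 0.182]
force: [-13.0, -2.1, 8.8]
width: 0.0121
finger_force: 7.0
rack-frame TCP mm [-70.1  45.3  49.3] t 13.2 F [-13.2   0.3   8.8] w 12.1 ff 7.0 j [ 0.17 -0.19  2.35  0.01  0.62 -1.59]
time: 13.45
position: [0.452, 0.1587, 0.0489]
eef_rot: [-0.087, 0.98, 0.017, 0.181]
force: [-14.3, -4.3, 11.8]
width: 0.0124
finger_force: 8.4
rack-frame TCP mm [-70.   45.4  48.9] t 13.45 F [-14.9  -1.6  11.8] w 12.4 ff 8.4 j [ 0.17 -0.19  2.35  0.01  0.62 -1.59]
```

```bash
python3 -m jog '[[[0.3,0,-0.12],[0,0,0],0.14],[[0.5,0,-0.3],[0,0,0],0.14],[[0.1,0,-0.9],[0,0,0],0.14],[[0,0,-0.9],[0,0,0],0.3],[[0,0,-0.9],[0,0,0],0.58]]'
python3 - <<'E'
from plan import *
where()
t=cap("top");hsv=cv2.cvtColor(t["image"],cv2.COLOR_BGR2HSV)
m=cv2.inRange(hsv,(100,110,20),(130,255,255));cs=cv2.findContours(m,0,2)[0]
B=np.array([.531,-.175,0]);BR=Ro.from_euler('z',-.245)
for c in sorted(cs,key=cv2.contourArea)[-2:]:
    for z in (0,.07,.13):
        P=BR.inv().apply(plane(t,cv2.boxPoints(cv2.minAreaRect(c)),z)-B);print(cv2.contourArea(c),z,np.round(P[:,:2]*1000).tolist())
R=orient('A',40,-.245)
pt=lambda y,z:B+BR.apply([0,y,z])
z=R.apply([0,0,1]);g=pt(.0122,.0354)
legs((w(-.13,-.19,.30),orient('B',21),6),(g-.16*z,R,14),(g-.05*z,R,4),(g,R,2))
E
```

```text
time: 14.08
position: [0.3575, 0.1412, 0.1812]
eef_rot: [-0.087, 0.979, 0.018, 0.185]
force: [0.7, 0.2, -0.6]
width: 0.0252
finger_force: 0.0
rack-frame TCP mm [-166.1   45.2  181.2] t 14.07 F [ 0.8  0.  -0.6] w 25.2 ff 0.0 j [ 0.16 -0.78  2.44  0.01  1.1  -1.59]
519.0 0 [[-42.0, 31.0], [57.0, 31.0], [57.0, -30.0], [-42.0, -30.0]]
519.0 0.07 [[-45.0, 41.0], [48.0, 41.0], [48.0, -16.0], [-44.0, -16.0]]
519.0 0.13 [[-47.0, 50.0], [40.0, 49.0], [40.0, -5.0], [-47.0, -4.0]]
1276.0 0 [[-172.0, 29.0], [-103.0, -11.0], [-185.0, -154.0], [-254.0, -114.0]]
1276.0 0.07 [[-167.0, 39.0], [-102.0, 2.0], [-179.0, -132.0], [-243.0, -95.0]]
1276.0 0.13 [[-162.0, 48.0], [-101.0, 12.0], [-174.0, -114.0], [-234.0, -78.0]]
6
 rows:
 [[-0.25, -0.78, -0.3], [0.0, 0.02, -0.0]]
 [[-0.25, -0.78, -0.31], [0.0, 0.02, -0.0]]
 [[-0.24, -0.78, -0.31], [0.0, 0.02, -0.0]]
 [[-0.24, -0.78, -0.31], [0.0, 0.02, -0.0]]
 [[-0.24, -0.78, -0.31], [0.0, 0.02, -0.0]]
 [[-0.24, -0.78, -0.31], [0.0, 0.02, -0.0]]
14
 rows:
 [[0.02, -0.27, 0.21], [-0.14, 0.28, 0.83]]
 [[-0.03, -0.27, 0.2], [-0.14, 0.28, 0.83]]
 [[-0.08, -0.27, 0.19], [-0.14, 0.28, 0.83]]
 [[-0.13, -0.26, 0.18], [-0.14, 0.28, 0.83]]
 [[-0.17, -0.24, 0.17], [-0.14, 0.28, 0.83]]
 [[-0.22, -0.22, 0.15], [-0.14, 0.28, 0.83]]
 [[-0.25, -0.19, 0.14], [-0.14, 0.28, 0.83]]
 [[-0.28, -0.15, 0.12], [-0.14, 0.28, 0.83]]
 [[-0.31, -0.11, 0.1], [-0.14, 0.28, 0.83]]
 [[-0.33, -0.07, 0.09], [-0.14, 0.28, 0.83]]
 [[-0.34, -0.02, 0.07], [-0.14, 0.28, 0.83]]
 [[-0.34, 0.03, 0.05], [-0.14, 0.28, 0.83]]
 [[-0.33, 0.07, 0.04], [-0.14, 0.28, 0.83]]
 [[-0.32, 0.12, 0.02], [-0.14, 0.28, 0.83]]
4
 rows:
 [[0.0, -0.0, 0.55], [-0.0, -0.0, 0.0]]
 [[0.0, -0.0, 0.55], [-0.0, -0.0, 0.0]]
 [[0.0, -0.0, 0.55], [-0.0, -0.0, 0.0]]
 [[0.0, -0.0, 0.55], [-0.0, -0.0, 0.0]]
2
 rows:
 [[0.0, 0.0, 0.5], [-0.0, -0.0, 0.0]]
 [[0.0, 0.0, 0.5], [-0.0, -0.0, 0.0]]
```

```bash
python3 -m jog '[[[-0.24,-0.78,-0.3],[0,0,0],0.58],[[-0.24,-0.78,-0.3],[0,0,0],0.58],[[-0.24,-0.78,-0.3],[0,0,0],0.58],[[-0.24,-0.78,-0.3],[0,0,0],0.58],[[-0.24,-0.78,-0.3],[0,0,0],0.58]]'
python3 -m jog '[[[-0.24,-0.78,-0.3],[0,0,0],0.58],[[0.02,-0.27,0.21],[-0.14,0.28,0.83],0.58],[[-0.03,-0.27,0.2],[-0.14,0.28,0.83],0.58],[[-0.08,-0.27,0.19],[-0.14,0.28,0.83],0.58],[[-0.13,-0.26,0.18],[-0.14,0.28,0.83],0.58]]'
python3 -m jog '[[[-0.17,-0.24,0.17],[-0.14,0.28,0.83],0.58],[[-0.22,-0.22,0.15],[-0.14,0.28,0.83],0.58],[[-0.25,-0.19,0.14],[-0.14,0.28,0.83],0.58],[[-0.28,-0.15,0.12],[-0.14,0.28,0.83],0.58],[[-0.31,-0.11,0.1],[-0.14,0.28,0.83],0.58]]'
python3 -m jog '[[[-0.33,-0.07,0.09],[-0.14,0.28,0.83],0.58],[[-0.34,-0.02,0.07],[-0.14,0.28,0.83],0.58],[[-0.34,0.03,0.05],[-0.14,0.28,0.83],0.58],[[-0.33,0.07,0.04],[-0.14,0.28,0.83],0.58],[[-0.32,0.12,0.02],[-0.14,0.28,0.83],0.58]]'
cat > bk.py <<'E'
from plan import *
B=np.array([.531,-.175,0]);BR=Ro.from_euler('z',-.245);R=orient('A',40,-.245)
z=R.apply([0,0,1]);g=B+BR.apply([0,.0122,.0354])
where();legs((g-.06*z,R,3),(g,R,2))
E
python3 bk.py
```

```text
time: 14.75
position: [0.4211, -0.0477, 0.2718]
eef_rot: [-0.086, 0.979, 0.017, 0.185]
force: [1.2, -0.0, -0.5]
width: 0.0506
finger_force: 0.0
time: 15.38
position: [0.4546, -0.1351, 0.2485]
eef_rot: [0.188, 0.974, 0.108, 0.071]
force: [0.6, -0.5, 0.2]
width: 0.0505
finger_force: 0.0
time: 16.0
position: [0.4812, -0.1988, 0.1974]
eef_rot: [0.501, 0.837, 0.205, -0.077]
force: [-0.0, 0.0, -0.1]
width: 0.0506
finger_force: 0.0
time: 16.62
position: [0.508, -0.2627, 0.1457]
eef_rot: [0.74, 0.577, 0.272, -0.214]
force: [0.3, 0.3, 0.2]
width: 0.0505
finger_force: 0.0
rack-frame TCP mm [ -90.3 -379.2  145.7] t 16.62 F [0.3 0.3 0.2] w 50.5 ff 0.0 j [-0.93  0.45  1.55  0.53  1.63 -0.79]
3
 rows:
 [[0.05, 0.01, 0.6], [-0.0, -0.02, -0.0]]
 [[0.05, 0.01, 0.6], [-0.0, -0.02, -0.0]]
 [[0.05, 0.01, 0.6], [-0.0, -0.02, -0.0]]
2
 rows:
 [[0.0, 0.0, 0.6], [0.0, 0.0, 0.0]]
 [[0.0, 0.0, 0.6], [0.0, 0.0, 0.0]]
```

```bash
python3 -m jog '[[[0.05,0.01,0.6],[0,-0.02,0],0.58],[[0.05,0.01,0.6],[0,-0.02,0],0.58],[[0.05,0.01,0.6],[0,-0.02,0],0.58],[[0,0,0.5],[0,0,0],0.58],[[0,0,0.5],[0,0,0],0.58]]'
python3 -m jog '[[[0,0,0.2],[0,0,0],0.58],[[0,0,0],[0,0,0],0.4],[[0,0,0],[0,0,0],0.2],[[0,0,0],[0,0,0],0],[[0,0,0],[0,0,0],0]]' 30
python3 bk.py
python3 - <<'E'
from h import *
s=cap("scene");t=cap("top")
cv2.imwrite("pics/s5.png",np.hstack([bright(crop(s,200,120,300,220,4)),bright(crop(t,310,165,410,265,4))]))
E
```

```text
time: 17.25
position: [0.5323, -0.1687, 0.0433]
eef_rot: [0.74, 0.58, 0.268, -0.21]
force: [-0.1, -0.2, 0.1]
width: 0.0507
finger_force: 0.0
time: 17.88
position: [0.5336, -0.1631, 0.037]
eef_rot: [0.74, 0.58, 0.269, -0.21]
force: [-0.9, -1.7, 2.1]
width: 0.0202
finger_force: 30.0
rack-frame TCP mm [ -47.3 -285.8   37. ] t 17.88 F [-1.2 -1.5  2.1] w 20.2 ff 30.0 j [-0.79  0.51  1.71  0.59  1.38 -0.8 ]
3
 rows:
 [[-0.01, 0.0, -0.39], [-0.0, 0.0, 0.01]]
 [[-0.01, 0.0, -0.39], [-0.0, 0.0, 0.01]]
 [[-0.01, 0.0, -0.39], [-0.0, 0.0, 0.01]]
2
 rows:
 [[0.0, -0.0, 0.6], [0.0, 0.0, -0.0]]
 [[-0.0, 0.0, 0.6], [0.0, 0.0, -0.0]]
```

View pics/s5.png

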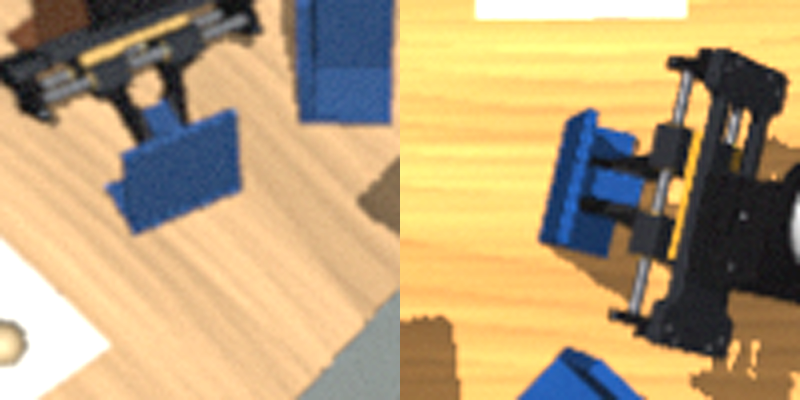

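The bookend is gripped (width 20.2 mm, force 30 N), and its face bottom is unmoved at scene (233.8,178.8)–(260.5,167). Next I'll lift it and carry it over the rack.

Run:
```python
from plan import *
p=r.get_state()["position"];R0=Ro.from_quat(r.get_state()["eef_rot"]);R=orient('A',40)
legs((p+[0,0,.08],R0,3),(w(.005,-.10,.117),R,7),(w(.005,-.065,.052),R,3))
```

```text
3
 rows:
 [[0.34, 0.0, -0.41], [0.0, 0.0, 0.0]]
 [[0.34, 0.0, -0.41], [0.0, 0.0, 0.0]]
 [[0.34, 0.0, -0.41], [0.0, 0.0, 0.0]]
7
 rows:
 [[0.42, -0.08, 0.35], [0.22, 0.0, -0.26]]
 [[0.42, -0.05, 0.35], [0.22, 0.0, -0.26]]
 [[0.42, -0.01, 0.35], [0.22, 0.0, -0.26]]
 [[0.42, 0.02, 0.35], [0.22, 0.0, -0.26]]
 [[0.42, 0.05, 0.35], [0.22, 0.0, -0.26]]
 [[0.42, 0.08, 0.35], [0.22, 0.0, -0.26]]
 [[0.41, 0.12, 0.35], [0.22, 0.0, -0.26]]
3
 rows:
 [[-0.1, 0.0, 0.48], [-0.0, 0.0, 0.0]]
 [[-0.1, 0.0, 0.48], [-0.0, 0.0, 0.0]]
 [[-0.1, 0.0, 0.48], [-0.0, 0.0, 0.0]]
```

```bash
python3 -m jog '[[[0.34,0,-0.41],[0,0,0],0],[[0.34,0,-0.41],[0,0,0],0],[[0.34,0,-0.41],[0,0,0],0]]' 45
python3 -m jog '[[[0.42,-0.08,0.35],[0.22,0,-0.26],0],[[0.42,-0.05,0.35],[0.22,0,-0.26],0],[[0.42,-0.01,0.35],[0.22,0,-0.26],0],[[0.42,0.02,0.35],[0.22,0,-0.26],0],[[0.42,0.05,0.35],[0.22,0,-0.26],0]]'
python3 -m jog '[[[0.42,0.08,0.35],[0.22,0,-0.26],0],[[0.41,0.12,0.35],[0.22,0,-0.26],0],[[0,0,0],[0,0,0],0]]'
python3 - <<'E'
from plan import *
where();R=orient('A',40)
s=r.get_state();print(np.round((Ro.from_quat(s["eef_rot"]).inv()*R).as_rotvec(),3))
legs((w(.005,-.065,.052),R,3),(w(.005,-.065,.043),R,1),(w(.005,-.015,.043),R,1))
sc=cap("scene");cv2.imwrite("pics/s6.png",bright(crop(sc,235,140,375,270,4)))
E
```

```text
time: 18.35
position: [0.5321, -0.1624, 0.1156]
eef_rot: [0.74, 0.58, 0.267, -0.212]
force: [-0.1, -0.3, -6.3]
width: 0.0196
finger_force: 45.0
time: 18.98
position: [0.5455, -0.0254, 0.1152]
eef_rot: [0.646, 0.683, 0.233, -0.25]
force: [0.5, 0.2, -6.9]
width: 0.02
finger_force: 45.0
time: 19.35
position: [0.5507, 0.0309, 0.115]
eef_rot: [0.603, 0.721, 0.217, -0.264]
force: [1.1, -0.0, -6.9]
width: 0.0195
finger_force: 45.0
rack-frame TCP mm [  4.2 -98.  115. ] t 19.35 F [ 1.1 -0.2 -6.9] w 19.5 ff 45.0 j [-0.43  0.4   1.68  0.55  1.52 -0.77]
[-0.003  0.001 -0.005]
3
 rows:
 [[-0.1, 0.01, 0.46], [-0.01, 0.0, -0.01]]
 [[-0.1, 0.01, 0.46], [-0.01, 0.0, -0.01]]
 [[-0.1, 0.01, 0.46], [-0.01, 0.0, -0.01]]
1
 rows:
 [[-0.12, 0.0, 0.14], [0.0, 0.0, -0.0]]
1
 rows:
 [[0.77, 0.0, 0.64], [-0.0, -0.0, 0.0]]
```

View pics/s6.png

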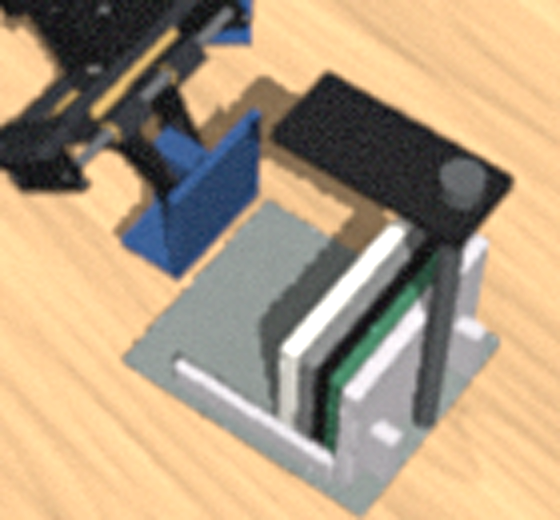

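The plates now sit at the rail and are aligned. The bookend hangs upright in front of the base at about (215,200) in the crop. Now to lower and press.

```bash
python3 -m jog '[[[-0.1,0.01,0.46],[-0.01,0,-0.01],0],[[-0.1,0.01,0.46],[-0.01,0,-0.01],0],[[-0.1,0.01,0.46],[-0.01,0,-0.01],0],[[0,0,0],[0,0,0],0]]'
python3 -m jog '[[[-0.05,0,0.06],[0,0,0],0],[[-0.05,0,0.06],[0,0,0],0],[[0,0,0],[0,0,0],0]]'
python3 -c "
from plan import *
where();R=orient('A',40)
legs((w(.005,-.065,.044),R,1))"
```

```text
time: 19.9
position: [0.5451, 0.0616, 0.0518]
eef_rot: [0.604, 0.72, 0.22, -0.263]
force: [0.2, -0.3, -6.8]
width: 0.0196
finger_force: 45.0
time: 20.27
position: [0.5477, 0.061, 0.0463]
eef_rot: [0.603, 0.721, 0.221, -0.26]
force: [-0.1, 0.4, -6.1]
width: 0.0196
finger_force: 45.0
rack-frame TCP mm [  6.7 -67.8  46.3] t 20.27 F [-0.1  0.5 -6.1] w 19.6 ff 45.0 j [-0.39  0.48  1.73  0.59  1.39 -0.81]
1
 rows:
 [[0.01, -0.03, 0.07], [0.04, 0.01, -0.0]]
```

```bash
python3 -m jog '[[[0.31,-0.01,0.26],[0.02,0,0],0],[[0.31,-0.01,0.26],[0.02,0,0],0],[[0.23,0,0.19],[0,0,0],0],[[0,0,0],[0,0,0],0]]'
python3 -c "
from plan import *
where()"
python3 -m jog '[[[-0.02,0,0.03],[0,0,0],0],[[-0.02,0,0.03],[0,0,0],0],[[0,0,0],[0,0,0],0]]'
python3 -c "
from plan import *
where()
s=r.get_state();print(np.round((Ro.from_quat(s['eef_rot']).inv()*orient('A',40)).as_rotvec(),3))"
```

```text
time: 20.78
position: [0.5357, 0.1176, 0.0461]
eef_rot: [0.601, 0.722, 0.218, -0.263]
force: [-0.2, 0.3, -6.6]
width: 0.0199
finger_force: 45.0
rack-frame TCP mm [ 5.  -9.9 46.1] t 20.77 F [-0.1  0.3 -6.6] w 19.9 ff 45.0 j [-0.3   0.44  1.78  0.62  1.34 -0.77]
time: 21.15
position: [0.537, 0.1157, 0.0431]
eef_rot: [0.602, 0.721, 0.219, -0.263]
force: [-2.1, -0.3, 0.2]
width: 0.0198
finger_force: 45.0
rack-frame TCP mm [  5.9 -12.   43.1] t 21.15 F [-2.1  0.1  0.2] w 19.8 ff 45.0 j [-0.31  0.45  1.78  0.62  1.34 -0.77]
[-0.     0.    -0.001]
```

```bash
python3 -m jog '[[[0.08,0,0.065],[0,0,0],0],[[0.08,0,0.065],[0,0,0],0],[[0,0,0],[0,0,0],0]]'
python3 -c "
from plan import *
where()"
python3 -m jog '[[[0.03,0,0.026],[0,0,0],0],[[0.03,0,0.026],[0,0,0],0]]'
python3 -c "
from plan import *
where()"
```

```text
time: 21.52
position: [0.5351, 0.1269, 0.0431]
eef_rot: [0.602, 0.722, 0.219, -0.262]
force: [1.8, 1.2, -2.0]
width: 0.0198
finger_force: 45.0
rack-frame TCP mm [ 6.1 -0.7 43.1] t 21.52 F [ 2.   0.8 -2. ] w 19.8 ff 45.0 j [-0.29  0.44  1.79  0.63  1.33 -0.76]
time: 21.78
position: [0.5352, 0.1277, 0.043]
eef_rot: [0.602, 0.722, 0.218, -0.26]
force: [0.1, -21.8, 6.6]
width: 0.02
finger_force: 45.0
rack-frame TCP mm [ 6.4  0.  43. ] t 21.77 F [ -3.8 -21.5   6.6] w 20.0 ff 45.0 j [-0.29  0.44  1.79  0.63  1.32 -0.76]
```

```bash
python3 -m jog '[[[-0.04,0,-0.034],[0,0,0],0],[[0,0,0],[0,0,0],0]]'
python3 -c "
from plan import *
where()"
python3 -m jog '[[[0,0,0],[0,0,0],0.3],[[0,0,0],[0,0,0],0.5],[[0,0,0],[0,0,0],0.5]]' 
python3 -c "
from plan import *
where()"
python3 -m jog '[[[0,0,-0.2],[0,0,0],0.5],[[0,0,-0.4],[0,0,0],0.5],[[0,0,-0.7],[0,0,0],0.5],[[0,0,-0.9],[0,0,0],0.5],[[0,0,-0.9],[0,0,0],0.5]]'
python3 -m jog '[[[0,0,-0.9],[0,0,0],0.5],[[0,0,-0.9],[0,0,0],0.5],[[0,0,-0.9],[0,0,0],0.5],[[0,0,0],[0,0,0],0.5]]'
python3 - <<'E'
from plan import *
where()
s=cap("scene");t=cap("top")
cv2.imwrite("pics/s7.png",np.hstack([bright(crop(s,262,165,362,275,4)),bright(crop(t,200,170,300,280,4))]))
E
```

```text
time: 22.02
position: [0.535, 0.1274, 0.0431]
eef_rot: [0.602, 0.722, 0.219, -0.262]
force: [1.0, -3.7, 3.2]
width: 0.0198
finger_force: 45.0
rack-frame TCP mm [ 6.1 -0.2 43.1] t 22.02 F [ 0.3 -3.8  3.2] w 19.8 ff 45.0 j [-0.29  0.44  1.79  0.63  1.33 -0.76]
time: 22.4
position: [0.534, 0.1281, 0.0425]
eef_rot: [0.602, 0.721, 0.218, -0.263]
force: [0.7, -1.1, 0.2]
width: 0.0382
finger_force: 0.0
rack-frame TCP mm [ 5.2  0.7 42.5] t 22.4 F [ 0.5 -1.2  0.2] w 38.2 ff 0.0 j [-0.29  0.44  1.79  0.63  1.33 -0.76]
time: 23.02
position: [0.5528, 0.0279, 0.1639]
eef_rot: [0.602, 0.722, 0.219, -0.262]
force: [1.0, -0.1, 0.6]
width: 0.0436
finger_force: 0.0
time: 23.52
position: [0.5698, -0.059, 0.2693]
eef_rot: [0.603, 0.722, 0.219, -0.259]
force: [0.0, 0.5, 0.0]
width: 0.0436
finger_force: 0.0
rack-frame TCP mm [   6.9 -189.9  269.3] t 23.52 F [0.1 0.5 0. ] w 43.6 ff 0.0 j [-0.54  0.34  1.44  0.52  1.82 -0.71]
```

View pics/s7.png

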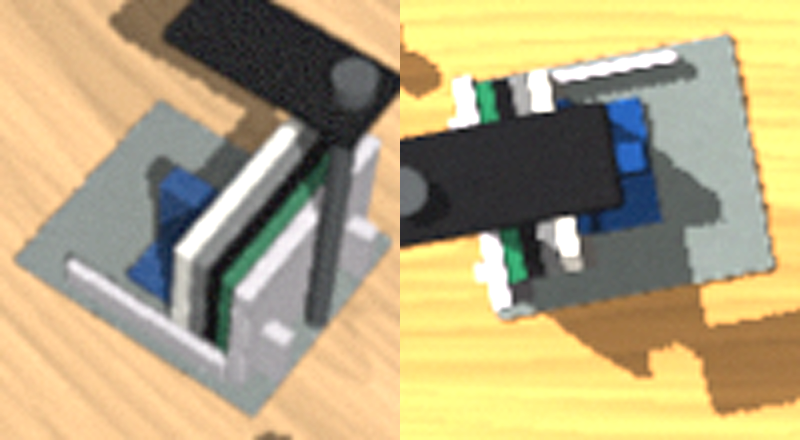

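The final view shows four plates together at the backstop and rail, with the bookend against the white front plate. A quick numeric check of the ends before I hand in.

Run:
```python
from plan import *
t=cap("top");s=cap("scene")
R=lambda P:np.round(RR.inv().apply(P-np.r_[C,0])*1000,0).tolist()
g=lambda p:(np.array(p)-[400,0])/4+[200,170]
f=lambda p:np.array(p)/4+[262,165]
print("top +x ends white,green",R(plane(t,g([[540,70],[485,81]]),.116)))
print("top -x ends white,green",R(plane(t,g([[575,271],[518,281]]),.116)))
print("scene +x top corners: white front, grey front, black front, green front, green back",R(plane(s,f([[175,247],[190,260],[205,272],[220,282],[232,294]]),.116)))
print("scene white foot +x front",R(plane(s,f([[172,318]]),.028)))
print("bookend foot rear corners (top)",R(plane(t,g([[641,99],[661,220]]),.014)))
```

```text
top +x ends white,green [[69.0, 24.0, 116.0], [69.0, 60.0, 116.0]]
top -x ends white,green [[-61.0, 25.0, 116.0], [-61.0, 62.0, 116.0]]
scene +x top corners: white front, grey front, black front, green front, green back [[69.0, 21.0, 116.0], [71.0, 34.0, 116.0], [73.0, 47.0, 116.0], [73.0, 58.0, 116.0], [76.0, 69.0, 116.0]]
scene white foot +x front [[69.0, 21.0, 28.0]]
bookend foot rear corners (top) [[48.0, -31.0, 14.0], [-38.0, -30.0, 14.0]]
```

```bash
python3 -c "
from cell import order
print(order.sign_off())"
```

```text
the job is handed in; nothing more can be done
None
```

The job is handed in: by my last measurements all four plates stand upright and square against the backstop and rail, and the bookend is flat against the white front plate at mid-row. While I was pushing the plate edges, the hand stalled at about 57 N wrist force, most likely with the gripper body on the end of the backstop, so the 40 N body limit may have been passed; sign-off gave no verdict.

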